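# Hang the spare trolley wheel on the twin J-hook

### The job

Lift the yellow spare wheel out of its wooden rest by its tyre, bring it in from the open front over the upturned tips of the blue twin J-hook and set the rim gently down on both arms just behind the tips. Then slide it back along the arms, resting lightly on them, until it is fully home against both black stops, and let it hang there. The hook is clamped at a height nobody measured, so feel for it, never press or knock on it with 20 N or more, and leave the tape measure, the tin and the black tape alone.

Things in the scene. Friction and masses are not known exactly. Their poses are not given: they have to be found in the camera images.
- wheel_hub (a point): Hub centre of the loose upright spare wheel: yellow plastic, black tyre, 180 mm across, 22 mm thick along the axle (28 at the hub), 0.28 to 0.46 kg. x is the axle (level), z up. Tyre plus rim: a ring, radii 90 and 68 mm. Spokes (14 mm wide): one straight up, two 30 degrees below level; 35 mm left or right of the hub the gap is open from 12 mm below to 58 mm above hub height.
- wheel_top (a point): Top of the tyre, 90 mm above the hub centre, axes as the hub's. Here the tyre can be pinched from above across its 22 mm thickness (along x); the ring is 22 mm deep here, with the upper spoke below it.
- wheel: The same whole wheel, its origin on the tyre 90 mm straight below the hub centre, same axes.
- wheel_rest: Fixed light wooden rest in which the wheel stands at the start. Origin on the table under the middle of its slot; x is across the slot. Floor 8 mm thick, 26 mm wide slot along its y between two cheeks 50 mm high and 190 mm long; the wheel lifts straight up out of it.
- hook_stand: Fixed stand with a blue twin J-hook. Origin on the table below the hub of a fully hung wheel. x is level, from the hook's open front back to the post, so the arms point to -x. Post, 22 mm thick, at x = 110 mm, top at z = 262 mm, on a plate 120 x 160 x 10 mm (x 45 to 165 mm). The arms sit in a rubber mount (gives 1 mm per 3 N down or back, then springs back) on a tight clamp on the post.
- hook_front (a point): Table point on the stand under the middle between the two upturned tips (x = -62, y = 0 mm in the stand's frame, z = 0, same axes). The arms are 10 mm round bars, parallel to x, at y = -35 and +35 mm. Each tip stands about 14 mm above the top of its arm; inner face of the upturn 7 mm behind this point, outer face 5 mm in front of it.
- hook_stop (a point): Table point on the stand under the middle between the front faces of the two black stops, discs 26 mm across on the arms (x = 11, y = 0 mm in the stand's frame, z = 0). A rim against both stops has its hub 11 mm in front of this point.
- hook_seat (a point): Fixed point at hub height of a fully hung wheel for the clamp's middle setting (x = 0, y = 0, z = 173 mm in the stand's frame). The real setting differs each time by up to 12 mm up or down and is not reported. A hanging hub is 52 mm below the centre line of the bars. The arms fall evenly 8 mm per 100 mm towards the post, so a rim resting further forward sits higher by that.
- tape_measure: Yellow tape measure lying on the table, 67 x 85 x 31 mm, origin under its middle. Leave alone.
- screw_tin: Open round grey tin, 66 mm across, 41 mm high, origin under its middle. Leave alone.
- tape_black: Small black roll of tape lying flat, 64 mm across, 19 mm high, origin under its middle. Leave alone.
Mind the look-alikes: they are no part of the job. There is more than one size of the wheel; the job needs the larger.

How it is judged:
By the outcome, as a careful person would: the job done as asked, in the order asked, and still so for the second after the job is handed in, with the robot touching nothing.
It also fails if it takes over 72 s, if anything falls off the work surface, if the arm or the gripper's body presses on something with over 40 N, if the wrist force passes 120 N, or if a joint passes its speed limit or range.

### The arm

A 6-joint arm with a two-finger parallel gripper is mounted at the origin on a cart in front of the work surface, level with it; the furniture and walls round the work are solid. World frame = base frame: x ahead of the robot, y to its left, z up, the work surface at z = 0. Lengths are in mm, angles in rad, forces in N, time in s.
With the tool pointing down it reaches from about 350 to 775 mm from the base axis. Payload 7.3 kg.
Tool frame: the origin (TCP) lies on the centre line of the jaws, within the pads' length; the fingertips stand finger_overhang ahead of it and the grasp point (between the pads) lies 8 mm behind it (finger_overhang is the distance from the TCP to the fingertips, in mm); z points along the fingers, y is the line along which they close (so a half turn about z gives the same grasp; the last joint's range is limited). The gripper opens to 92 mm and grips with 3 to 60 N. Pads are 19 mm wide; open, the fingers measure 130 mm over their backs; the gripper's body (75 mm by 190 mm) begins 47 mm behind the grasp point.
Start: joints at [-1.414, 0.342, 1.524, -0, 1.275, -0.146], TCP at [156.574, -501.13, 210.941] pointing down, gripper open.
Joint ranges: [-2.53, 2.53], [-0.77, 2.02], [0.04, 2.7], [-1, 4.14], [0.28, 2.66], [-3.11, 3.11]. Speed limits (rad/s): [2.57, 2.57, 3.14, 3.14, 3.14, 3.14].

### API

Orientations are given as [roll, pitch, yaw] about the fixed x, y, z axes, in that order (R = Rz(yaw) Ry(pitch) Rx(roll)).
In Python, from plant import get_obs, capture, close_job, finger_overhang gives the robot as it stands.
- The arm moves only by the shell command python3 -m inch 'ROWS'. ROWS is JSON, one flat list of numbers, 7 for each row, row after row: the turn, a rotation vector about the tool's x, y, z scaled (see below), then the shift along the tool's x, y, z scaled (see below), then the closure, from -1 (fully open) to 1 (shut). In form: [ax, ay, az, tx, ty, tz, gripper, ax, ay, az, tx, ty, tz, gripper, ...]. A call has 1 to 10 rows; each row shifts and turns the commanded pose from where the row before left it, along the tool's axes as they then stand; what a row does not reach is not made up. The controller multiplies each number of a shift by 0.8 m and each number of a turn by 1.5 rad. A row lasts 1/12 s, in which the tool goes at most 41.7 mm and 7.16 degrees, less where a joint would pass 70% of its speed; a pose out of reach is approached as far as the arm can. A call with a number of a shift or a turn outside -1 to 1 is refused whole. A call with a gripper value outside its range is refused whole. The fingers move at their own pace and stop on an object; the grip force is fixed at half the most. Time passes only in rows, so rows that do not move let the fingers close. It gives the time, the measured TCP pose, the force, the opening and the grip force at its end, in the units of the state.
- get_obs(): the state, without advancing time (a new reading comes with each control period).
- capture(name): name is "scene" or "top" or "wrist"; returns a dict with "image" (384x512x3 uint8, red, green, blue), "mtx" (3x3 intrinsics, pixels), "pose" (4x4, takes a point from camera to world coordinates). Camera axes: x right, y up, looking along -z (the intrinsics and any distortion apply to the point x, -y, -z); pixel columns grow to the right and rows downward; lengths in mm; the calibration is good to about 2 mm. A picture is of the moment at which its call begins. There is no depth.
- close_job(): hands the job in; it is judged then, once.
The state is a dict: "time": time; "joint_positions": joint angles; "dq": joint speeds; "tau": joint torques, N m; "tool_pos": TCP position; "tcp_rot": TCP orientation; "contact_force": force on the tool from outside, world axes, zero at the start; "moment": the same for the moment, N m; "grip_width": finger opening in mm; "finger_force": force on a finger pad.
Only numpy, scipy, OpenCV 4.12 (cv2) and the standard library are available. Lean on these libraries where they do the work, as an engineer would, in place of code of your own. Each camera call takes 0.05 s, during which the arm holds its last target. There are 200 camera calls.

## Working session

There is one attempt and no reset: what is moved stays moved. The work goes in short steps, Python scripts to look and compute and a shell command to move; the robot and the scene stay as the last step left them, time stands still between calls to the robot, and variables do not carry over. Pictures are saved under pics/ and viewed, at most 10 in all, crops included, and the job is handed in when it is done.

```bash
mkdir -p pics; ls; python3 - <<'E'
from plant import get_obs, capture, finger_overhang
import cv2,numpy as np
print(get_obs(), finger_overhang)
for n in("scene","top"):
    c=capture(n); cv2.imwrite(f"pics/{n}0.png",c["image"][:,:,::-1]); np.savez(f"{n}0.npz",**c); print(n,c["mtx"].round(1).tolist(),c["pose"].round(3).tolist(),c.keys())
E
```

```text
pics
{'time': 0.0, 'joint_positions': array([-1.41400277e+00,  3.42739090e-01,  1.52502023e+00, -2.28854366e-05,
        1.27540232e+00, -1.45970612e-01]), 'dq': array([-0.00024528, -0.0007134 ,  0.00147709,  0.00013501, -0.00099257,
       -0.00098466]), 'tau': array([-1.48099913e-03, -4.31247139e+01, -2.44220710e+01,  7.14990450e-02,
        5.59742725e-02, -1.25500501e-04]), 'tool_pos': array([ 156.49403234, -500.67679799,  210.23536974]), 'tcp_rot': array([-3.14003716e+00, -2.06563508e-04,  3.02770693e-01]), 'contact_force': array([0.5461946 , 0.47515863, 0.51754991]), 'moment': array([ 0.02337403,  0.00698876, -0.02920348]), 'finger_force': 0.0, 'grip_width': 92.1225479872193} 11.0
scene [[486.5, 0.0, 244.0], [0.0, 486.5, 194.7], [0.0, 0.0, 1.0]] [[-0.527, 0.591, -0.611, -167.709], [-0.85, -0.349, 0.395, 499.265], [0.02, 0.727, 0.686, 959.055], [0.0, 0.0, 0.0, 1.0]] dict_keys(['image', 'mtx', 'pose'])
top [[434.7, 0.0, 257.3], [0.0, 434.7, 193.3], [0.0, 0.0, 1.0]] [[-0.059, 0.977, -0.203, 380.929], [-0.998, -0.058, 0.008, 29.642], [-0.004, 0.203, 0.979, 1087.191], [0.0, 0.0, 0.0, 1.0]] dict_keys(['image', 'mtx', 'pose'])
```

View pics/scene0.png

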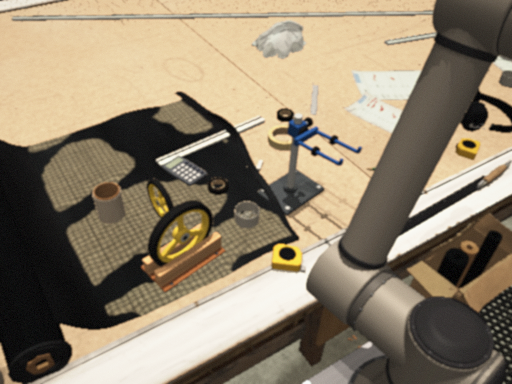

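View pics/top0.png

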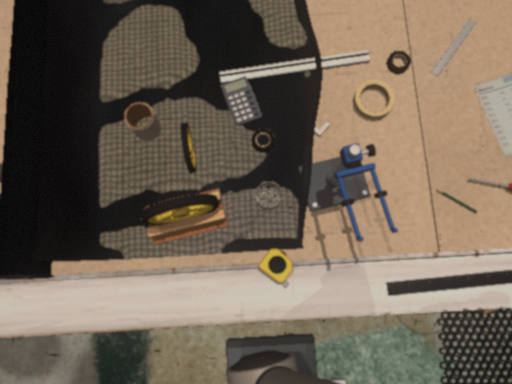

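The scene view shows the large yellow/black wheel in the rest at (182,232), with a smaller wheel behind it at (158,198). The hook tips are near (340,160) and (358,149). In the top view the large wheel is at (182,210) and the small one at (189,147). The hook tips are at (360,239) and (394,231).
Look-alikes in the scene view:
- Wheel: large (182,232) against small (158,198). I choose the large one in the wooden rest.
- Tape measures: (287,257) and (468,148).
- Black tape: (218,185) and (285,114).

One close crop mosaic will check the choice.

```bash
python3 - <<'E'
import cv2,numpy as np
s=cv2.imread("pics/scene0.png");t=cv2.imread("pics/top0.png")
def cr(i,x,y): 
    o=cv2.resize(i[y:y+75,x:x+100],(400,300),interpolation=cv2.INTER_CUBIC)
    for k in range(0,100,10): cv2.line(o,(4*k,0),(4*k,6),(0,0,255),1)
    for k in range(0,75,10): cv2.line(o,(0,4*k),(6,4*k),(0,0,255),1)
    return o
m=np.vstack([np.hstack([cr(t,130,175),cr(t,310,170)]),np.hstack([cr(s,130,200),cr(s,265,105)])])
cv2.imwrite("pics/m1.png",m)
E
```

```text
(no output)
```

View pics/m1.png

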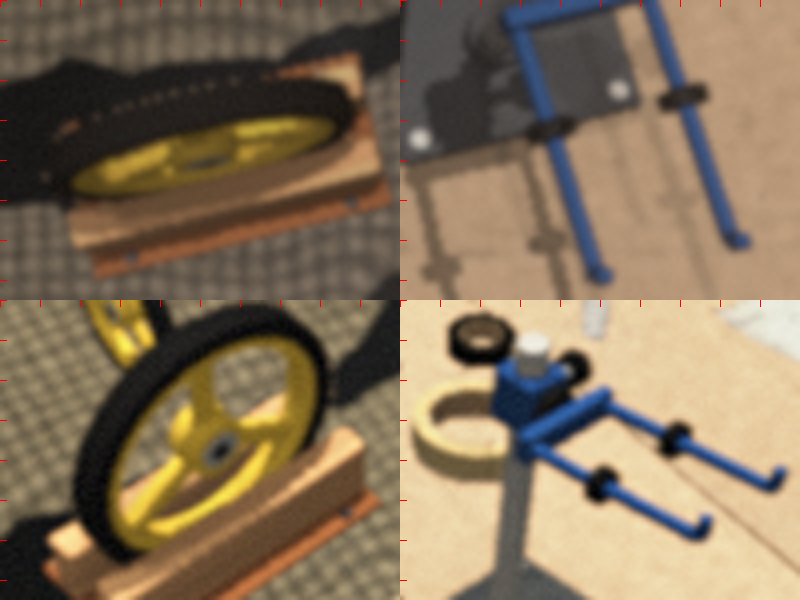

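The mosaic confirms the choice: the big wheel stands in the wooden rest (top view hub near (181,213), scene view hub near (184,237)). The hook tips and stops are clear, in the top view at (360,238), (394,230), (347,202) and (381,194). Next I'll fit poses.

```bash
cat > h.py <<'E'
import numpy as np,cv2
from scipy.optimize import least_squares
from scipy.spatial.transform import Rotation as R
def proj(c,P):
    q=(np.atleast_2d(P)-c["pose"][:3,3])@c["pose"][:3,:3]; q=q*[1,-1,-1]
    p=q@c["mtx"].T; return p[:,:2]/p[:,2:]
def T(x,y,a,P):
    P=np.atleast_2d(P).astype(float); return P@R.from_euler('z',a).as_matrix().T+[x,y,0]
def circ(r,x0,z0=98,n=720):
    t=np.linspace(0,2*np.pi,n); return np.c_[0*t+x0,r*np.cos(t),z0+r*np.sin(t)]
E
python3 - <<'E'
from h import *
t=dict(np.load("top0.npz"));s=dict(np.load("scene0.npz"))
zb=225
M=lambda dz:np.array([[-61,35,zb+61*.08+17+dz],[-61,-35,zb+61*.08+17+dz],[14,35,zb-1+dz],[14,-35,zb-1+dz]])
pt=np.array([[360,238],[394.5,230],[347.5,202.3],[381,194]]);ps=np.array([[341.5,159.5],[360,148],[315.5,151],[334,139.8]])
f=lambda p:np.r_[proj(t,T(p[0],p[1],p[2],M(p[3])))-pt,proj(s,T(p[0],p[1],p[2],M(p[3])))-ps].ravel()
r=least_squares(f,[500,-200,0.,0]);print("hook",r.x.round(3),r.fun.reshape(-1,2).round(1).tolist())
h=r.x;print("front",T(h[0],h[1],h[2],[-62,0,0]),"dz",h[3])
# wheel: yellow outline circle near face + hub
ct=np.array([[148,221.3],[214.3,205.5]]);cs=np.array([[157,245],[196,209],[209.5,220],[172,220]])
def g(p):
    o=[]
    for c,q in((t,ct),(s,cs)):
        C=proj(c,T(p[0],p[1],p[2],circ(p[3],-11)))
        for k in q:
            d=C-k;i=np.argmin((d**2).sum(1));o+=list(d[i])
    o+=list((proj(s,T(p[0],p[1],p[2],[-14,0,98]))-[184.5,237.5])[0])
    return np.array(o)
for a in(.1,-.2,.3):
    r=least_squares(g,[380,200,a,76],diff_step=1e-4);print("wheel",r.x.round(3),r.cost.round(2),r.fun.reshape(-1,2).round(1).tolist())
E
```

```text
hook [ 5.22384e+02 -1.95030e+02  1.67000e-01 -1.91800e+00] [[0.0, -0.5], [0.3, -0.5], [-0.1, 0.3], [-0.3, 0.9], [-0.7, -0.4], [-0.2, -0.8], [0.3, 0.5], [0.6, 0.6]]
front [[ 461.25133177 -205.36206584    0.        ]] dz -1.9183824647857026
wheel [5.56437e+02 2.05162e+02 2.38000e-01 8.11110e+01] 2.72 [[-0.8, -1.1], [-0.4, 0.0], [0.5, 0.1], [-0.0, -1.0], [-0.1, -0.0], [0.8, 0.7], [0.3, 0.9]]
wheel [5.57360e+02 2.04156e+02 2.29000e-01 8.01420e+01] 2.66 [[-1.0, -1.2], [-0.3, 0.0], [0.7, 0.2], [-0.1, -0.9], [-0.0, -0.0], [0.7, 0.9], [0.4, 0.5]]
wheel [5.56437e+02 2.05162e+02 2.38000e-01 8.11110e+01] 2.72 [[-0.8, -1.1], [-0.4, 0.0], [0.5, 0.1], [-0.0, -1.0], [-0.1, -0.0], [0.8, 0.7], [0.3, 0.9]]
```

```bash
cat >> h.py <<'E'
def nav(x,y,z,yaw):
    "remaining move to a TCP target, in tool axes and command units"
    from plant import get_obs
    o=get_obs(); r=R.from_euler('xyz',o["tcp_rot"]); d=r.inv().apply(np.array([x,y,z])-o["tool_pos"])/800
    rt=R.from_euler('xyz',[np.pi,0,yaw]); w=(r.inv()*rt).as_rotvec()/1.5
    print("pos",o["tool_pos"].round(1),"rot",o["tcp_rot"].round(3),"turn",w.round(4),"shift",d.round(4),"F",o["contact_force"].round(1),"w",round(o["grip_width"],1),"t",round(o["time"],2))
E
python3 -m inch '[0,0,0,0,0,-0.04,-1, 0,0,0,0,0,-0.04,-1, 0,0,0,0,0,-0.03,-1]'
python3 -m inch '[0,0,0,0.037,-0.0346,0,-1, 0,0,0,0.037,-0.0346,0,-1, 0,0,0,0.037,-0.0346,0,-1, 0,0,0,0.037,-0.0346,0,-1, 0,0,0,0.037,-0.0346,0,-1, 0,0,0,0.037,-0.0346,0,-1, 0,0,0,0.037,-0.0346,0,-1, 0,0,0,0.037,-0.0346,0,-1, 0,0,0,0.037,-0.0346,0,-1, 0,0,0,0.037,-0.0346,0,-1]'
python3 -m inch '[0,0,0,0.037,-0.0346,0,-1, 0,0,0,0.037,-0.0346,0,-1, 0,0,0,0.037,-0.0346,0,-1, 0,0,0,0.037,-0.0346,0,-1, 0,0,0,0.037,-0.0346,0,-1, 0,0,0,0.037,-0.0346,0,-1, 0,0,0,0.037,-0.0346,0,-1, 0,0,0,0.037,-0.0346,0,-1, 0,0,0,0.037,-0.0346,0,-1, 0,0,0,0.037,-0.0346,0,-1]'
python3 -m inch '[0,0,-0.077,0,0,0,-1, 0,0,-0.077,0,0,0,-1, 0,0,-0.077,0,0,0,-1, 0,0,-0.077,0,0,0,-1, 0,0,-0.077,0,0,0,-1, 0,0,-0.077,0,0,0,-1, 0,0,-0.077,0,0,0,-1, 0,0,-0.077,0,0,0,-1, 0,0,-0.077,0,0,0,-1, 0,0,-0.077,0,0,0,-1]'
python3 -m inch '[0,0,-0.077,0,0,0,-1, 0,0,-0.077,0,0,0,-1, 0,0,-0.077,0,0,0,-1, 0,0,0,0,0,0,-1, 0,0,0,0,0,0,-1]'
python3 - <<'E'
from h import *
from plant import capture
nav(557,204.5,300,1.806)
c=capture("wrist");np.savez("w1.npz",**c)
im=cv2.resize(c["image"][:,:,::-1],(768,576),interpolation=cv2.INTER_CUBIC)
for a,x in((.235,557),):
    for C in (circ(90,-11),circ(90,11)):
        for p in proj(c,T(x,204.5,a,C)): 
            if 0<p[0]<512 and 0<p[1]<384: cv2.circle(im,tuple(int(v*1.5) for v in p),1,(255,0,255),-1)
cv2.imwrite("pics/w1.png",im)
E
```

```text
time: 0.35
tool_pos: [156.6, -501.2, 300.7]
tcp_rot: [3.141, 0.0, 0.303]
contact_force: [0.9, -1.4, -0.1]
grip_width: 91.9
finger_force: 0.0
time: 1.18
tool_pos: [356.9, -146.7, 298.9]
tcp_rot: [3.141, 0.0, 0.302]
contact_force: [1.0, -0.2, -0.6]
grip_width: 91.6
finger_force: 0.0
time: 2.02
tool_pos: [556.9, 205.9, 298.4]
tcp_rot: [3.141, 0.001, 0.303]
contact_force: [1.3, -0.6, 0.1]
grip_width: 92.0
finger_force: 0.0
time: 2.85
tool_pos: [556.4, 203.8, 298.3]
tcp_rot: [-3.14, 0.0, 1.464]
contact_force: [-0.2, 0.1, -0.6]
grip_width: 91.5
finger_force: 0.0
time: 3.27
tool_pos: [556.4, 203.8, 298.5]
tcp_rot: [-3.141, 0.0, 1.801]
contact_force: [0.2, -0.9, -0.6]
grip_width: 91.8
finger_force: 0.0
pos [556.4 203.8 298.5] rot [-3.141  0.     1.801] turn [-0.0006  0.0001 -0.0034] shift [ 0.0007  0.0009 -0.0019] F [ 0.2 -0.9 -0.6] w 91.8 t 3.27
```

View pics/w1.png

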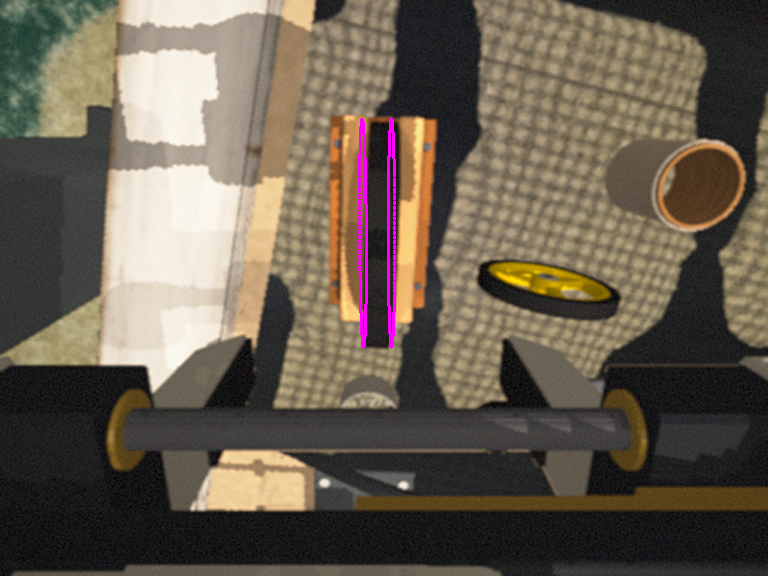

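The wrist view shows the large wheel in its slot, tyre from about (383,120) to (378,347), and the model overlay is 2–4 mm off to the left. The small wheel is at (548,288), clear of the grasp. I'll refine on the tyre edges.

```bash
python3 - <<'E'
from h import *
c=dict(np.load("w1.npz"));g=c["image"].astype(int)
for r in range(80,232,10):
    v=g[r,225:285].max(1); i=np.where(v<60)[0]+225
    print(r,i.min() if len(i) else None,i.max() if len(i) else None, g[r,232:275:2].max(1).tolist())
for x,a in((557,.235),(560,.235),(559,.21)):
  print(x,a,[ (proj(c,T(x,204.5,a,[[-11,k,z],[11,k,z]])).round(1).tolist()) for k,z in((0,188),(-85,128),(85,128))])
E
```

```text
80 None None [230, 213, 204, 202, 210, 208, 174, 126, 111, 106, 120, 132, 126, 119, 121, 115, 111, 139, 183, 198, 197, 199]
90 247 265 [234, 198, 201, 207, 202, 170, 138, 62, 28, 28, 31, 25, 24, 23, 22, 28, 26, 85, 164, 171, 185, 200]
100 246 265 [185, 180, 185, 165, 153, 143, 114, 38, 19, 31, 28, 25, 28, 14, 31, 18, 29, 78, 158, 162, 168, 181]
110 245 265 [186, 178, 160, 146, 150, 140, 99, 43, 27, 33, 27, 28, 33, 23, 31, 31, 28, 80, 153, 160, 155, 159]
120 245 265 [187, 151, 145, 150, 146, 134, 84, 43, 44, 48, 39, 41, 41, 45, 38, 32, 27, 78, 158, 159, 162, 162]
130 245 265 [173, 150, 143, 150, 148, 133, 69, 39, 45, 46, 47, 42, 43, 47, 41, 28, 28, 93, 156, 157, 159, 172]
140 245 264 [164, 145, 150, 149, 146, 133, 67, 48, 46, 44, 42, 42, 40, 43, 40, 32, 38, 182, 247, 248, 249, 250]
150 245 264 [130, 125, 124, 134, 125, 107, 61, 45, 49, 52, 41, 47, 39, 42, 39, 32, 40, 218, 250, 249, 250, 250]
160 243 263 [131, 128, 128, 131, 126, 94, 36, 29, 33, 32, 38, 34, 31, 31, 31, 33, 75, 232, 250, 251, 251, 251]
170 243 263 [129, 126, 126, 129, 131, 92, 31, 24, 29, 27, 27, 18, 31, 29, 24, 25, 129
[... 330 characters left out ...]
9, 226, 239, 241, 244, 242, 222]
210 243 284 [249, 249, 251, 252, 248, 112, 32, 41, 46, 40, 44, 42, 43, 39, 35, 140, 239, 242, 249, 251, 252, 204]
220 243 284 [168, 165, 146, 145, 153, 75, 31, 39, 36, 37, 35, 44, 39, 42, 62, 141, 153, 113, 124, 152, 102, 45]
230 243 284 [146, 133, 132, 168, 155, 69, 36, 33, 42, 39, 33, 33, 27, 55, 136, 155, 129, 107, 50, 48, 44, 43]
557 0.235 [[[239.9, 178.0], [263.1, 177.9]], [[242.7, 231.3], [260.8, 231.2]], [[240.7, 84.0], [261.7, 83.9]]]
560 0.235 [[[243.0, 178.7], [266.2, 178.6]], [[245.1, 231.8], [263.2, 231.7]], [[243.5, 84.7], [264.5, 84.6]]]
559 0.21 [[[242.0, 178.2], [265.2, 178.7]], [[242.5, 231.4], [260.7, 231.7]], [[244.6, 84.2], [265.6, 84.6]]]
```

```bash
python3 -c "
from h import *
nav(558.5,204.5,170,1.776)"
```

```text
pos [556.4 203.8 298.6] rot [-3.141  0.     1.801] turn [-0.0005  0.0001  0.0164] shift [0.0003 0.0028 0.1607] F [-0.4  0.4  0.1] w 91.5 t 3.32
```

```bash
python3 -m inch '[0,0,0.0164,0.0003,0.0028,0,-1, 0,0,0,0,0,0.04,-1, 0,0,0,0,0,0.04,-1, 0,0,0,0,0,0.04,-1, 0,0,0,0,0,0.03,-1, 0,0,0,0,0,0.0107,-1, 0,0,0,0,0,0,-1, 0,0,0,0,0,0,-1]'
python3 -m inch '[0,0,0,0,0,0,1, 0,0,0,0,0,0,1, 0,0,0,0,0,0,1, 0,0,0,0,0,0,1, 0,0,0,0,0,0,1, 0,0,0,0,0,0,1, 0,0,0,0,0,0,1, 0,0,0,0,0,0,1, 0,0,0,0,0,0,1, 0,0,0,0,0,0,1]'
python3 -c "
from h import *
nav(558.5,204.5,170,1.776)"
```

```text
time: 3.98
tool_pos: [559.2, 204.7, 171.2]
tcp_rot: [3.141, 0.0, 1.778]
contact_force: [0.3, 1.0, 0.6]
grip_width: 91.9
finger_force: 0.0
time: 4.82
tool_pos: [558.7, 204.6, 170.3]
tcp_rot: [-3.141, 0.0, 1.78]
contact_force: [0.0, -0.7, 0.2]
grip_width: 29.7
finger_force: 0.0
pos [558.7 204.6 170.3] rot [-3.141  0.     1.78 ] turn [-0.0001  0.0001  0.0025] shift [-0.     -0.0002  0.0004] F [ 0.  -0.7  0.2] w 29.7 t 4.82
```

```bash
python3 -m inch '[0,0,0,0,0,0,1, 0,0,0,0,0,0,1, 0,0,0,0,0,0,1, 0,0,0,0,0,0,1, 0,0,0,0,0,0,1]'
python3 -m inch '[0,0,0,0,0,-0.01,1, 0,0,0,0,0,-0.02,1, 0,0,0,0,0,-0.03,1, 0,0,0,0,0,-0.03,1, 0,0,0,0,0,-0.03,1, 0,0,0,0,0,-0.03,1, 0,0,0,0,0,0,1, 0,0,0,0,0,0,1, 0,0,0,0,0,0,1]'
python3 - <<'E'
from h import *
from plant import capture
nav(558.5,204.5,290,1.776)
E
```

```text
time: 5.23
tool_pos: [558.7, 204.6, 170.3]
tcp_rot: [-3.142, 0.0, 1.78]
contact_force: [0.4, 0.2, -0.0]
grip_width: 1.0
finger_force: 0.0
time: 5.98
tool_pos: [558.4, 204.5, 289.9]
tcp_rot: [-3.141, 0.0, 1.78]
contact_force: [0.3, 0.7, -0.4]
grip_width: 0.7
finger_force: 0.0
pos [558.4 204.5 289.9] rot [-3.141  0.     1.78 ] turn [-0.0005  0.0001  0.0025] shift [-0.      0.0002 -0.0001] F [ 0.3  0.7 -0.4] w 0.7 t 5.98
```

The fingers closed to 1 mm, so nothing was gripped. I'll look.

```bash
python3 - <<'E'
from h import *
from plant import capture
w=capture("wrist");np.savez("w2.npz",**w);s=capture("scene");np.savez("s2.npz",**s)
a=cv2.resize(w["image"][:,:,::-1],(400,300));b=cv2.resize(s["image"][150:300,100:300,::-1],(400,300),interpolation=cv2.INTER_CUBIC)
cv2.imwrite("pics/m2.png",np.hstack([a,b]))
E
```

```text
(no output)
```

View pics/m2.png

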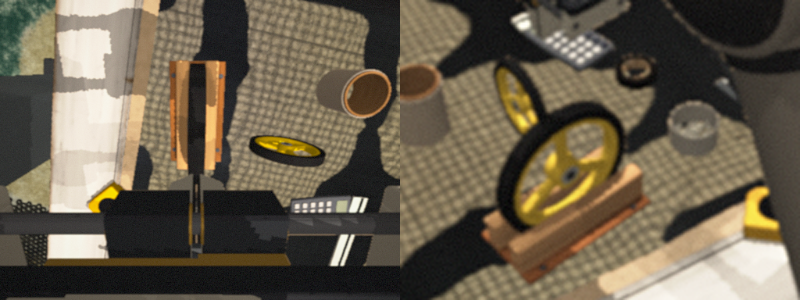

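```bash
python3 - <<'E'
from h import *
w=dict(np.load("w2.npz"));s=dict(np.load("s2.npz"))
from plant import get_obs
o=get_obs();p=o["tool_pos"];print(p)
for z in(0,11,-8): print(z,proj(w,p-[0,0,z]).round(1),proj(s,p-[0,0,z]).round(1))
print(w["pose"].round(3).tolist())
for k in(-90,0,90): print(proj(s,T(558.5,204.5,.205,[0,k,98])).round(1),proj(w,T(558.5,204.5,.205,[0,k,98])).round(1))
print("top",proj(s,T(558.5,204.5,.205,[0,0,188])).round(1),proj(w,T(558.5,204.5,.205,[0,0,188])).round(1))
E
```

```text
[558.13510569 204.4274544  289.09562615]
0 [[250.2 229.2]] [[174.6 173.5]]
11 [[250.2 221.8]] [[175.  177.4]]
-8 [[250.1 235.1]] [[174.3 170.6]]
[[0.978, -0.199, -0.063, 541.179], [0.208, 0.931, 0.299, 287.145], [-0.001, -0.305, 0.952, 464.355], [0.0, 0.0, 0.0, 1.0]]
[[209.7 216.2]] [[250.7 227.7]]
[[180.8 234.6]] [[251.  159.2]]
[[149.4 254.6]] [[251.4  79.8]]
top [[178.  207.6]] [[250.9 181.2]]
```

```bash
python3 - <<'E'
from h import *
w=dict(np.load("w2.npz"));s=dict(np.load("s2.npz"))
im=cv2.resize(s["image"][80:280,90:290,::-1],(600,600),interpolation=cv2.INTER_CUBIC)
P=lambda X:[tuple(((q-[90,80])*3).astype(int)) for q in proj(s,X)]
for q in P(T(558.5,204.5,.205,circ(90,0,98,120))): cv2.circle(im,tuple(map(int,q)),1,(255,0,255),-1)
for z in(278,289,297): cv2.circle(im,tuple(map(int,P([558.1,204.4,z])[0])),3,(0,255,0),-1)
cv2.imwrite("pics/s2.png",im)
E
```

```text
(no output)
```

View pics/s2.png

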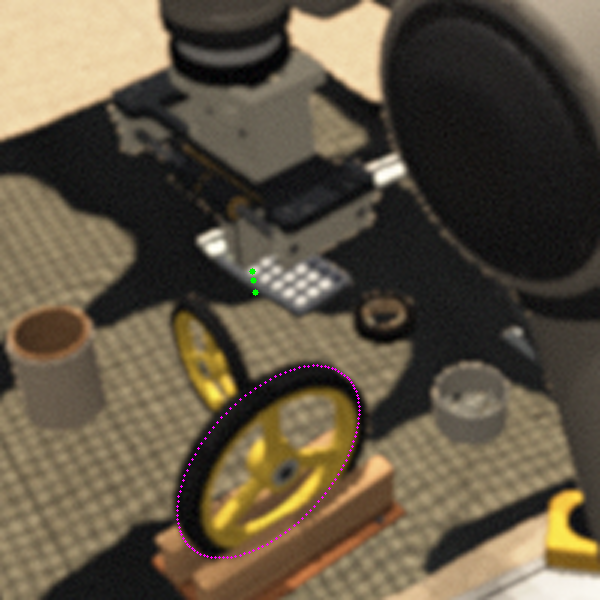

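```bash
python3 - <<'E'
from h import *
w=dict(np.load("w2.npz"));s=dict(np.load("s2.npz"))
a=cv2.resize(w["image"][190:330,180:320,::-1],(400,400),interpolation=cv2.INTER_CUBIC)
b=cv2.resize(s["image"][130:200,140:210,::-1],(400,400),interpolation=cv2.INTER_CUBIC)
for im,c,o,k in((a,w,(180,190),400/140),(b,s,(140,130),400/70)):
    for z in range(270,330,10):
        q=((proj(c,[558.1,204.4,z])[0]-o)*k).astype(int); cv2.line(im,(int(q[0])+60,int(q[1])),(int(q[0])+75,int(q[1])),(0,255,0),1); cv2.putText(im,str(z),(int(q[0])+78,int(q[1])+4),0,.35,(0,255,0),1)
cv2.imwrite("pics/m3.png",np.hstack([a,b]))
E
```

```text
(no output)
```

View pics/m3.png

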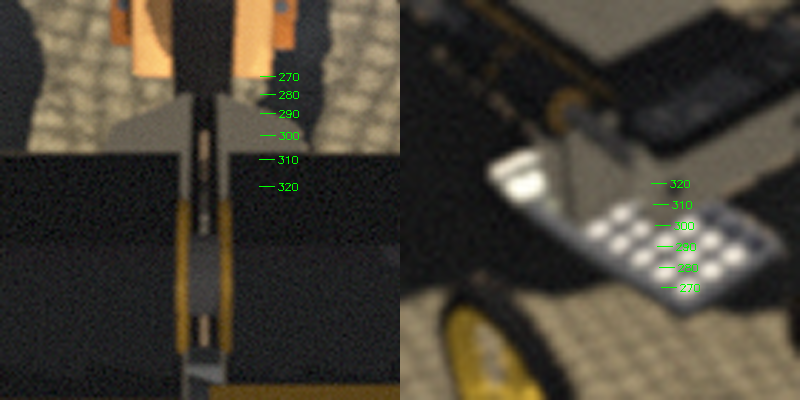

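The finger tips show about 22–28 mm higher than the stated overhang implies, in both the wrist view (tip edge at row 94 of the crop) and the scene view (tip at about (600,225)). So the pads closed just above the tyre. I'll regrasp deeper, at TCP z = 145. The gripper body still clears the tyre by at least 12 mm by the data sheet.

```bash
python3 -m inch '[0,0,0,0,0,0,-1, 0,0,0,0,0,0,-1, 0,0,0,0,0,0,-1, 0,0,0,0,0,0,-1, 0,0,0,0,0,0,-1, 0,0,0,0,0,0,-1, 0,0,0,0,0,0,-1, 0,0,0,0,0,0,-1, 0,0,0,0,0,0,-1, 0,0,0,0,0,0,-1]'
python3 -m inch '[0,0,0,0,0,0,-1, 0,0,0,0,0,0,-1, 0,0,0,0,0,0,-1, 0,0,0,0,0,0,-1, 0,0,0,0,0,0.04,-1, 0,0,0,0,0,0.04,-1, 0,0,0,0,0,0.04,-1, 0,0,0,0,0,0.02,-1, 0,0,0,0,0,0.01,-1, 0,0,0,0,0,0,-1]'
python3 -m inch '[0,0,0,0,0,0.01,-1, 0,0,0,0,0,0.01,-1, 0,0,0,0,0,0.01,-1, 0,0,0,0,0,0,-1]'
python3 -m inch '[0,0,0,0,0,0,1, 0,0,0,0,0,0,1, 0,0,0,0,0,0,1, 0,0,0,0,0,0,1, 0,0,0,0,0,0,1, 0,0,0,0,0,0,1, 0,0,0,0,0,0,1, 0,0,0,0,0,0,1, 0,0,0,0,0,0,1, 0,0,0,0,0,0,1]'
python3 -m inch '[0,0,0,0,0,0,1, 0,0,0,0,0,0,1, 0,0,0,0,0,0,1, 0,0,0,0,0,0,1, 0,0,0,0,0,0,1]'
```

```text
time: 6.92
tool_pos: [558.7, 204.6, 290.4]
tcp_rot: [3.142, 0.0, 1.78]
contact_force: [0.7, 0.8, 0.4]
grip_width: 62.6
finger_force: 0.0
time: 7.75
tool_pos: [557.9, 204.4, 168.6]
tcp_rot: [-3.138, 0.0, 1.78]
contact_force: [-0.7, -0.9, -0.2]
grip_width: 92.0
finger_force: 0.0
time: 8.08
tool_pos: [558.1, 204.4, 145.0]
tcp_rot: [-3.14, 0.0, 1.78]
contact_force: [0.4, -0.2, -0.7]
grip_width: 91.8
finger_force: 0.0
time: 8.92
tool_pos: [558.7, 204.5, 146.3]
tcp_rot: [-3.142, 0.0, 1.78]
contact_force: [-0.3, 0.2, -0.4]
grip_width: 29.4
finger_force: 0.0
time: 9.33
tool_pos: [558.6, 204.5, 146.3]
tcp_rot: [-3.141, 0.0, 1.78]
contact_force: [-0.5, -0.6, 0.8]
grip_width: 21.7
finger_force: 29.9
```

Gripped: 21.7 mm at 30 N. Now lift, back off in -x, turn and cross to in front of the hook.

```bash
python3 -m inch '[0,0,0,0,0,-0.005,1, 0,0,0,0,0,-0.01,1, 0,0,0,0,0,-0.02,1, 0,0,0,0,0,-0.03,1, 0,0,0,0,0,-0.03,1, 0,0,0,0,0,-0.03,1, 0,0,0,0,0,-0.015,1, 0,0,0,0,0,0,1, 0,0,0,0,0,0,1]'
python3 -m inch '[0,0,0,-0.007,-0.018,0,1, 0,0,0,-0.0146,-0.0358,0,1, 0,0,0,-0.0146,-0.0358,0,1, 0,0,0,-0.0146,-0.0358,0,1, 0,0,0,-0.0146,-0.0358,0,1, 0,0,0,-0.0146,-0.0358,0,1, 0,0,0,-0.0076,-0.0178,0,1, 0,0,0.028,0,0,0,1, 0,0,0,0,0,0,1]'
python3 -m inch '[0,0,0,-0.014,-0.0022,0,1, 0,0,0,-0.036,-0.0061,0,1, 0,0,0,-0.036,-0.0061,0,1, 0,0,0,-0.036,-0.0061,0,1, 0,0,0,-0.036,-0.0061,0,1, 0,0,0,-0.036,-0.0061,0,1, 0,0,0,-0.036,-0.0061,0,1, 0,0,0,-0.036,-0.0061,0,1, 0,0,0,-0.036,-0.0061,0,1, 0,0,0,-0.036,-0.0061,0,1]'
python3 -m inch '[0,0,0,-0.036,-0.0061,0,1, 0,0,0,-0.014,-0.0022,0,1, 0,0,0,0,0,0,1, 0,0,0,0,0,0,1, 0,0,0,0,0,0,1]'
python3 - <<'E'
from h import *
from plant import capture
nav(405,-214.8,260,1.738)
hk=(522.4,-195,.167)
ims=[]
for n in("wrist","top","scene"):
    c=capture(n);np.savez(n+"3.npz",**c); cv2.imwrite(f"pics/{n}3.png",c["image"][:,:,::-1])
w=dict(np.load("wrist3.npz"));a=cv2.resize(w["image"][:,:,::-1],(400,300))
t=cv2.imread("pics/top3.png")[165:265,310:443];s=cv2.imread("pics/scene3.png")[95:195,265:398]
k=lambda i:cv2.resize(i,(400,300),interpolation=cv2.INTER_CUBIC)
wc=w["image"][190:384,0:512,::-1]
cv2.imwrite("pics/m4.png",np.vstack([np.hstack([a,k(t)]),np.hstack([k(cv2.imread("pics/scene3.png")[95:245,215:415]),k(s)])]))
E
```

```text
time: 10.08
tool_pos: [558.8, 204.6, 258.8]
tcp_rot: [3.14, 0.0, 1.78]
contact_force: [0.7, -0.7, -3.9]
grip_width: 21.7
finger_force: 29.9
time: 10.83
tool_pos: [403.8, 99.9, 257.5]
tcp_rot: [-3.14, -0.0, 1.735]
contact_force: [0.4, 0.7, -2.3]
grip_width: 21.5
finger_force: 29.9
time: 11.67
tool_pos: [404.8, -175.1, 257.3]
tcp_rot: [-3.14, -0.001, 1.739]
contact_force: [0.7, -0.2, -2.4]
grip_width: 21.6
finger_force: 30.0
time: 12.08
tool_pos: [405.0, -213.3, 257.7]
tcp_rot: [-3.141, -0.002, 1.739]
contact_force: [0.6, 0.5, -2.4]
grip_width: 21.8
finger_force: 30.0
pos [ 405.  -213.3  257.7] rot [-3.141e+00 -2.000e-03  1.739e+00] turn [-0.0006 -0.0011  0.0005] shift [-0.0019 -0.0003 -0.0028] F [ 0.6  0.5 -2.4] w 21.8 t 12.08
```

View pics/m4.png

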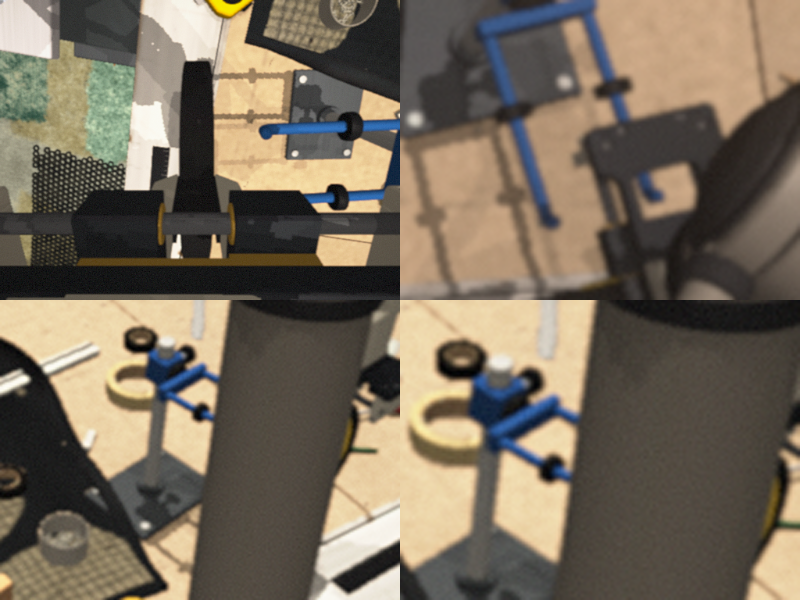

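The wrist view shows the held wheel upright, its far end at (197,62). The upper hook tip is at (265,131), with stops at (350,127) and (338,197). The tips are clear of the wheel and the lateral line-up looks right. Next I'll refine the hook fit with this view.

```bash
python3 - <<'E'
from h import *
t=dict(np.load("top0.npz"));s=dict(np.load("scene0.npz"));w=dict(np.load("wrist3.npz"))
zb=225
M=lambda dz:np.array([[-61,35,zb+61*.08+17+dz],[-61,-35,zb+61*.08+17+dz],[14,35,zb-1+dz],[14,-35,zb-1+dz]])
pt=np.array([[360,238],[394.5,230],[347.5,202.3],[381,194]]);ps=np.array([[341.5,159.5],[360,148],[315.5,151],[334,139.8]])
pw=np.array([[339.5,168],[448.5,162],[433,252]])
def f(p,ww=1):
    m=T(p[0],p[1],p[2],M(p[3]))
    return np.r_[proj(t,m)-pt,proj(s,m)-ps,(proj(w,m[[0,2,3]])-pw)*ww].ravel()
for ww in(0,.6):
    r=least_squares(f,[522,-195,.167,0],args=(ww,));print(r.x.round(3),r.fun.reshape(-1,2).round(1).tolist(), ((proj(w,T(*r.x[:3],M(r.x[3])[[0,2,3]])))-pw).round(1).tolist())
# held wheel far end in wrist: compare
from scipy.spatial.transform import Rotation
for k,z in((90,210),(85,240)): print(proj(w,T(405,-213.3,.168,[[-11,k,z],[11,k,z]])).round(1).tolist())
g=w["image"].max(2).astype(int)
for r in(80,90,110,130,150,170,190): i=np.where(g[r,215:300]<70)[0]+215; print(r,i.min(),i.max())
E
```

```text
[ 5.22384e+02 -1.95030e+02  1.67000e-01 -1.91800e+00] [[0.0, -0.5], [0.3, -0.5], [-0.1, 0.3], [-0.3, 0.9], [-0.7, -0.4], [-0.2, -0.8], [0.3, 0.5], [0.6, 0.6], [0.0, 0.0], [-0.0, 0.0], [-0.0, 0.0]] [[4.6, 3.8], [-4.9, 1.2], [-6.8, 1.4]]
[ 5.20952e+02 -1.92256e+02  1.82000e-01  2.45400e+00] [[-0.3, 0.3], [0.0, -0.4], [-1.0, 0.9], [-1.1, 1.1], [-0.5, -1.2], [-0.3, -1.8], [0.1, -0.1], [0.2, -0.2], [2.7, 1.4], [-1.4, -1.1], [-2.1, 0.4]] [[4.5, 2.3], [-2.4, -1.8], [-3.5, 0.6]]
[[234.4, 76.5], [267.2, 76.5]]
[[231.9, 84.1], [269.6, 84.1]]
80 237 267
90 235 269
110 233 271
130 231 271
150 231 272
170 230 272
190 215 272
```

```bash
python3 -c "
from h import *
nav(418,-211.6,262,1.747); nav(484.3,-199.9,262,1.747)"
```

```text
pos [ 405.2 -213.3  258.4] rot [ 3.142 -0.     1.739] turn [ 0.     -0.0001 -0.005 ] shift [-0.0006  0.0161 -0.0045] F [-0.6 -0.  -3.7] w 21.6 t 12.23
pos [ 405.2 -213.3  258.4] rot [ 3.142 -0.     1.739] turn [ 0.     -0.0001 -0.005 ] shift [-1.000e-04  1.002e-01 -4.500e-03] F [-0.6 -0.  -3.7] w 21.6 t 12.23
```

Insert gently, about 5 mm per row, watching the force.

```bash
python3 -m inch '[0,0,-0.005,0,0,-0.0045,1, 0,0,0,0,0.008,0,1, 0,0,0,0,0.008,0,1, 0,0,0,0,0.008,0,1, 0,0,0,0,0.008,0,1, 0,0,0,0,0.008,0,1, 0,0,0,0,0,0,1]'
python3 -m inch '[0,0,0,0,0.006,0,1, 0,0,0,0,0.006,0,1, 0,0,0,0,0.006,0,1]'
python3 -m inch '[0,0,0,0,0.006,0,1, 0,0,0,0,0.006,0,1, 0,0,0,0,0.006,0,1]'
python3 -m inch '[0,0,0,0,0.006,0,1, 0,0,0,0,0.006,0,1, 0,0,0,0,0.006,0,1, 0,0,0,0,0.006,0,1, 0,0,0,0,0,0,1, 0,0,0,0,0,0,1]'
python3 -c "
from h import *
nav(484.3,-199.9,262,1.747)"
```

```text
time: 12.82
tool_pos: [437.9, -208.6, 261.7]
tcp_rot: [3.141, -0.0, 1.746]
contact_force: [-1.2, 1.1, -3.0]
grip_width: 21.7
finger_force: 30.0
time: 13.07
tool_pos: [451.2, -206.3, 261.9]
tcp_rot: [-3.142, 0.0, 1.745]
contact_force: [1.2, 0.5, -2.7]
grip_width: 21.6
finger_force: 30.0
time: 13.32
tool_pos: [465.4, -203.8, 261.9]
tcp_rot: [-3.142, 0.0, 1.745]
contact_force: [-0.3, -0.5, -2.0]
grip_width: 21.6
finger_force: 30.0
time: 13.82
tool_pos: [484.0, -200.4, 261.8]
tcp_rot: [-3.141, -0.0, 1.746]
contact_force: [-0.2, 0.4, -2.3]
grip_width: 21.8
finger_force: 30.0
pos [ 484.  -200.4  261.8] rot [-3.141 -0.     1.746] turn [-0.0002 -0.     -0.001 ] shift [ 0.0006  0.0005 -0.0002] F [-0.2  0.4 -2.3] w 21.8 t 13.82
```

```bash
python3 -m inch '[0,0,0,0,0,0.006,1, 0,0,0,0,0,0.006,1, 0,0,0,0,0,0.006,1, 0,0,0,0,0,0.006,1, 0,0,0,0,0,0,1, 0,0,0,0,0,0,1]'
python3 -m inch '[0,0,0,0,0,0.0025,1, 0,0,0,0,0,0.0025,1, 0,0,0,0,0,0,1]'
python3 -m inch '[0,0,0,0,0,0.0025,1, 0,0,0,0,0,0,1]'
python3 -m inch '[0,0,0,0,0,0.0025,1, 0,0,0,0,0,0,1]'
```

```text
time: 14.32
tool_pos: [483.6, -200.4, 242.3]
tcp_rot: [-3.141, -0.001, 1.745]
contact_force: [-0.0, 0.0, -3.1]
grip_width: 21.5
finger_force: 30.0
time: 14.57
tool_pos: [483.8, -200.5, 238.5]
tcp_rot: [-3.141, -0.0, 1.745]
contact_force: [0.7, 0.6, -3.2]
grip_width: 21.8
finger_force: 30.0
time: 14.73
tool_pos: [483.8, -200.5, 236.5]
tcp_rot: [-3.141, -0.0, 1.745]
contact_force: [0.3, 0.8, -3.1]
grip_width: 21.7
finger_force: 30.0
time: 14.9
tool_pos: [483.8, -200.5, 234.4]
tcp_rot: [-3.141, -0.0, 1.745]
contact_force: [0.2, 0.2, -2.6]
grip_width: 21.5
finger_force: 30.0
```

```bash
python3 -m inch '[0,0,0,0,0,0.0025,1, 0,0,0,0,0,0,1]'
python3 -m inch '[0,0,0,0,0,0.0025,1, 0,0,0,0,0,0,1]'
```

```text
time: 15.07
tool_pos: [483.8, -200.4, 232.4]
tcp_rot: [-3.141, -0.0, 1.745]
contact_force: [0.7, -0.5, -3.0]
grip_width: 21.6
finger_force: 30.0
time: 15.23
tool_pos: [483.7, -200.4, 230.4]
tcp_rot: [-3.141, -0.0, 1.745]
contact_force: [0.4, -0.2, -3.7]
grip_width: 21.9
finger_force: 30.0
```

```bash
python3 -m inch '[0,0,0,0,0,0.0025,1, 0,0,0,0,0,0,1]'
python3 -m inch '[0,0,0,0,0,0.0015,1, 0,0,0,0,0,0,1]'
```

```text
time: 15.4
tool_pos: [483.7, -200.4, 228.4]
tcp_rot: [-3.141, -0.0, 1.745]
contact_force: [-0.0, 0.9, -2.0]
grip_width: 21.6
finger_force: 30.0
time: 15.57
tool_pos: [483.8, -200.5, 227.3]
tcp_rot: [-3.141, -0.0, 1.745]
contact_force: [-0.6, -0.3, -2.4]
grip_width: 21.6
finger_force: 30.0
```

```bash
python3 -m inch '[0,0,0,0,0,0.0015,1, 0,0,0,0,0,0,1]'
python3 -m inch '[0,0,0,0,0,0.0015,1, 0,0,0,0,0,0,1]'
python3 -m inch '[0,0,0,0,0,0.0015,1, 0,0,0,0,0,0,1]'
```

```text
time: 15.73
tool_pos: [483.8, -200.5, 226.2]
tcp_rot: [-3.141, -0.0, 1.745]
contact_force: [-0.4, -0.1, -2.8]
grip_width: 21.8
finger_force: 30.0
time: 15.9
tool_pos: [483.8, -200.5, 224.9]
tcp_rot: [-3.141, -0.0, 1.745]
contact_force: [0.1, 0.3, -2.7]
grip_width: 21.6
finger_force: 30.0
time: 16.07
tool_pos: [483.8, -200.5, 223.8]
tcp_rot: [-3.141, -0.0, 1.745]
contact_force: [-0.1, 0.1, -3.1]
grip_width: 21.8
finger_force: 30.0
```

```bash
python3 -m inch '[0,0,0,0,0,0.0012,1, 0,0,0,0,0,0,1]'
python3 -m inch '[0,0,0,0,0,0.0012,1, 0,0,0,0,0,0,1]'
```

```text
time: 16.23
tool_pos: [483.9, -200.6, 223.0]
tcp_rot: [3.141, 0.0, 1.745]
contact_force: [0.2, 0.2, -1.3]
grip_width: 21.6
finger_force: 30.0
time: 16.4
tool_pos: [484.0, -200.7, 222.3]
tcp_rot: [3.141, 0.001, 1.745]
contact_force: [-0.2, -0.4, 0.1]
grip_width: 21.4
finger_force: 30.0
```

```bash
python3 -m inch '[0,0,0,0,0,0,1, 0,0,0,0,0,0,1]'
python3 - <<'E'
from h import *
from plant import get_obs,capture
o=get_obs();r=R.from_euler('xyz',o["tcp_rot"]).inv();print("tool F",r.apply(o["contact_force"]).round(2),"M",r.apply(o["moment"]).round(3))
w=capture("wrist");t=capture("top");s=capture("scene")
k=lambda i:cv2.resize(i,(400,300),interpolation=cv2.INTER_CUBIC)
cv2.imwrite("pics/m5.png",np.vstack([np.hstack([k(w["image"][40:190,190:390,::-1]),k(t["image"][165:265,310:443,::-1])]),np.hstack([k(w["image"][:,:,::-1]),k(s["image"][95:245,245:445,::-1])])]))
E
```

```text
time: 16.57
tool_pos: [484.0, -200.7, 222.3]
tcp_rot: [3.141, 0.001, 1.745]
contact_force: [-0.3, -0.5, 0.1]
grip_width: 21.6
finger_force: 30.0
tool F [-0.47 -0.43 -0.1 ] M [-0.087 -0.203  0.045]
```

View pics/m5.png

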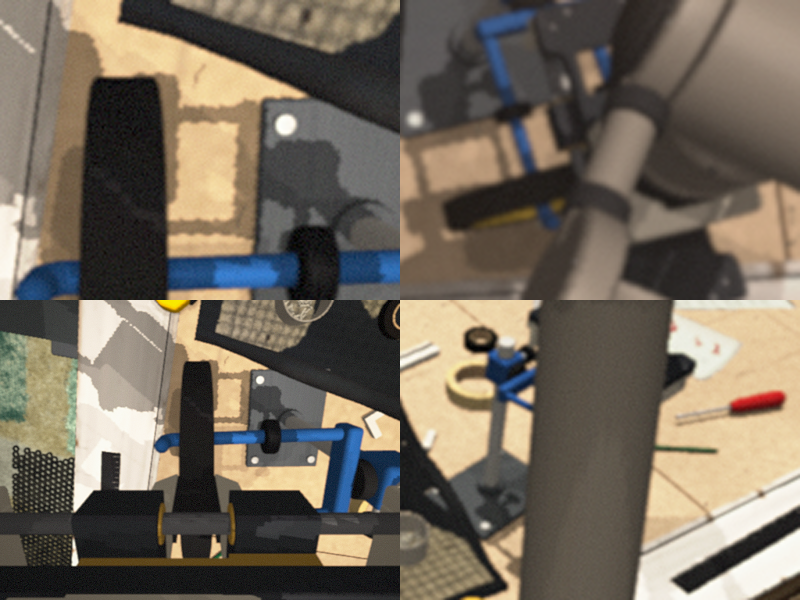

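The wrist view shows the tyre (x 82–166 in the crop) sitting just behind the upturned tip (20–45) with the stop at 288 ahead; contact is made. Lower a touch more to check that both arms share the load.

```bash
cat > f.py <<'E'
from h import *
from plant import get_obs
o=get_obs();r=R.from_euler('xyz',o["tcp_rot"]).inv();print("tool F",r.apply(o["contact_force"]).round(2),"M",r.apply(o["moment"]).round(3))
E
python3 -m inch '[0,0,0,0,0,0.0012,1, 0,0,0,0,0,0,1]'; python3 f.py
python3 -m inch '[0,0,0,0,0,0,1]';python3 f.py
python3 -m inch '[0,0,0,0,0,-0.0012,1, 0,0,0,0,0,0,1]'; python3 f.py
python3 -m inch '[0,0,0,0,0,-0.003,1, 0,0,0,0,0,0,1]'; python3 f.py
```

```text
time: 16.88
tool_pos: [484.0, -200.6, 221.3]
tcp_rot: [3.141, 0.001, 1.745]
contact_force: [-0.0, -1.2, 1.5]
grip_width: 21.6
finger_force: 30.0
tool F [-1.13 -0.23 -1.46] M [-0.06  -0.171 -0.019]
time: 16.97
tool_pos: [484.0, -200.6, 221.3]
tcp_rot: [3.141, 0.001, 1.745]
contact_force: [1.2, -0.1, 1.4]
grip_width: 21.9
finger_force: 30.0
tool F [-0.28  1.2  -1.38] M [-0.037 -0.194  0.045]
time: 17.13
tool_pos: [483.9, -200.6, 222.1]
tcp_rot: [3.141, 0.0, 1.745]
contact_force: [0.9, -0.5, -0.7]
grip_width: 21.8
finger_force: 30.0
tool F [-0.6   0.79  0.71] M [-0.095 -0.277 -0.005]
time: 17.3
tool_pos: [483.7, -200.3, 224.3]
tcp_rot: [-3.141, -0.001, 1.745]
contact_force: [-0.2, 0.5, -2.0]
grip_width: 21.9
finger_force: 30.0
tool F [ 0.49 -0.14  2.05] M [-0.128 -0.005  0.038]
```

The moment shows the -y arm touching about 1–2 mm first, so I'll shift the wheel 1.5 mm towards -y and set it down again.

```bash
python3 -m inch '[0,0,0,-0.0019,0,0,1, 0,0,0,0,0,0.0018,1, 0,0,0,0,0,0,1]'; python3 f.py
python3 -m inch '[0,0,0,0,0,0.0012,1, 0,0,0,0,0,0,1]'; python3 f.py
python3 -m inch '[0,0,0,0,0,0.0012,1, 0,0,0,0,0,0,1]'; python3 f.py
python3 -m inch '[0,0,0,0,0,0,1]';python3 f.py
```

```text
time: 17.55
tool_pos: [484.0, -201.9, 222.6]
tcp_rot: [-3.141, -0.001, 1.745]
contact_force: [0.5, 0.3, -0.5]
grip_width: 21.8
finger_force: 30.0
tool F [0.24 0.53 0.52] M [-0.09   0.027 -0.029]
time: 17.72
tool_pos: [484.1, -202.0, 222.1]
tcp_rot: [3.142, 0.0, 1.745]
contact_force: [-0.8, 0.1, 0.2]
grip_width: 21.6
finger_force: 30.0
tool F [ 0.23 -0.77 -0.24] M [0.025 0.11  0.001]
time: 17.88
tool_pos: [484.2, -202.0, 221.3]
tcp_rot: [3.141, 0.0, 1.745]
contact_force: [0.1, 0.3, 2.5]
grip_width: 21.7
finger_force: 30.0
tool F [ 0.29  0.18 -2.46] M [-0.016  0.186  0.003]
time: 17.97
tool_pos: [484.2, -202.0, 221.4]
tcp_rot: [3.141, 0.0, 1.745]
contact_force: [-0.8, 0.7, 2.0]
grip_width: 22.2
finger_force: 30.0
tool F [ 0.83 -0.63 -2.02] M [-0.011  0.209 -0.022]
```

```bash
python3 -m inch '[0,0,0,0.001,0,-0.0006,1, 0,0,0,0,0,0,1, 0,0,0,0,0,0,1]'; python3 f.py
python3 -m inch '[0,0,0,0,0.0025,0.0002,1, 0,0,0,0,0.0025,0.0002,1, 0,0,0,0,0.0025,0.0002,1, 0,0,0,0,0.0025,0.0002,1, 0,0,0,0,0,0,1]'; python3 f.py
python3 -m inch '[0,0,0,0,0.0025,0.0002,1, 0,0,0,0,0.0025,0.0002,1, 0,0,0,0,0.0025,0.0002,1, 0,0,0,0,0.0025,0.0002,1, 0,0,0,0,0,0,1]'; python3 f.py
```

```text
time: 18.22
tool_pos: [484.1, -201.4, 221.7]
tcp_rot: [3.141, 0.001, 1.745]
contact_force: [-0.0, -2.0, 1.2]
grip_width: 21.5
finger_force: 30.0
tool F [-1.97 -0.38 -1.2 ] M [-0.043 -0.114  0.036]
time: 18.63
tool_pos: [492.1, -199.7, 220.8]
tcp_rot: [-3.141, -0.0, 1.745]
contact_force: [-2.8, -0.8, 2.7]
grip_width: 21.7
finger_force: 30.0
tool F [-0.28 -2.88 -2.67] M [ 0.436 -0.005 -0.011]
time: 19.05
tool_pos: [500.2, -198.3, 220.2]
tcp_rot: [3.141, -0.0, 1.745]
contact_force: [-2.3, -1.2, 1.1]
grip_width: 21.6
finger_force: 30.0
tool F [-0.75 -2.49 -1.14] M [ 0.321  0.014 -0.032]
```

```bash
python3 -m inch '[0,0,0,0,0.0025,0.0002,1, 0,0,0,0,0.0025,0.0002,1, 0,0,0,0,0.0025,0.0002,1, 0,0,0,0,0.0025,0.0002,1, 0,0,0,0,0,0,1]'; python3 f.py
python3 -m inch '[0,0,0,0,0.0025,0.0002,1, 0,0,0,0,0.0025,0.0002,1, 0,0,0,0,0.0025,0.0002,1, 0,0,0,0,0,0,1]'; python3 f.py
python3 -m inch '[0,0,0,0,0.0013,0.0001,1, 0,0,0,0,0.0013,0.0001,1, 0,0,0,0,0,0,1]'; python3 f.py
```

```text
time: 19.47
tool_pos: [508.1, -196.9, 219.6]
tcp_rot: [3.141, -0.0, 1.745]
contact_force: [-2.5, 0.9, 2.1]
grip_width: 21.6
finger_force: 30.0
tool F [ 1.33 -2.26 -2.07] M [0.369 0.053 0.027]
time: 19.8
tool_pos: [514.0, -195.9, 219.1]
tcp_rot: [3.141, 0.0, 1.745]
contact_force: [-3.6, 0.4, 1.7]
grip_width: 21.9
finger_force: 30.0
tool F [ 1.01 -3.43 -1.71] M [0.393 0.122 0.05 ]
time: 20.05
tool_pos: [515.7, -195.6, 219.0]
tcp_rot: [3.142, -0.0, 1.745]
contact_force: [-2.4, 0.4, 1.4]
grip_width: 21.7
finger_force: 30.0
tool F [ 0.83 -2.32 -1.36] M [ 0.431  0.142 -0.021]
```

```bash
python3 -m inch '[0,0,0,0.0005,0.0013,0.0001,1, 0,0,0,0,0.0013,0.0001,1, 0,0,0,0,0,0,1]'; python3 f.py
python3 -m inch '[0,0,0,0,0.0013,0.0001,1, 0,0,0,0,0,0,1]'; python3 f.py
python3 -m inch '[0,0,0,0,0.0013,0.0001,1, 0,0,0,0,0,0,1]'; python3 f.py
```

```text
time: 20.3
tool_pos: [517.8, -195.0, 218.9]
tcp_rot: [3.141, 0.0, 1.745]
contact_force: [-2.6, 0.4, 1.1]
grip_width: 21.6
finger_force: 30.0
tool F [ 0.8  -2.45 -1.12] M [ 0.373  0.028 -0.045]
time: 20.47
tool_pos: [518.8, -194.8, 218.8]
tcp_rot: [3.141, 0.0, 1.745]
contact_force: [-2.3, -1.1, 1.3]
grip_width: 22.0
finger_force: 30.0
tool F [-0.71 -2.43 -1.31] M [0.435 0.015 0.009]
time: 20.63
tool_pos: [519.8, -194.6, 218.7]
tcp_rot: [3.141, 0.0, 1.745]
contact_force: [-3.1, -0.4, 1.3]
grip_width: 21.5
finger_force: 30.0
tool F [ 0.17 -3.09 -1.32] M [ 0.424 -0.057  0.015]
```

```bash
python3 -m inch '[0,0,0,0,0.0013,0.0001,1, 0,0,0,0,0,0,1]'; python3 f.py
python3 -m inch '[0,0,0,0,0.0013,0.0001,1, 0,0,0,0,0,0,1]'; python3 f.py
```

```text
time: 20.8
tool_pos: [520.8, -194.4, 218.6]
tcp_rot: [3.141, 0.0, 1.745]
contact_force: [-1.7, -0.1, 1.8]
grip_width: 21.5
finger_force: 30.0
tool F [ 0.15 -1.65 -1.85] M [ 0.476 -0.066 -0.007]
time: 20.97
tool_pos: [521.8, -194.1, 218.5]
tcp_rot: [3.141, 0.0, 1.745]
contact_force: [-3.5, -0.1, 1.6]
grip_width: 22.1
finger_force: 30.0
tool F [ 0.5  -3.47 -1.65] M [ 0.432 -0.02   0.014]
```

```bash
python3 -m inch '[0,0,0,0,0.0013,0.0001,1, 0,0,0,0,0,0,1]'; python3 f.py
python3 -m inch '[0,0,0,0,0.0013,0.0001,1, 0,0,0,0,0,0,1]'; python3 f.py
```

```text
time: 21.13
tool_pos: [522.9, -194.0, 218.4]
tcp_rot: [3.141, 0.0, 1.745]
contact_force: [-2.9, 0.8, 1.9]
grip_width: 22.0
finger_force: 30.0
tool F [ 1.32 -2.66 -1.88] M [ 0.44   0.006 -0.004]
time: 21.3
tool_pos: [523.9, -193.8, 218.3]
tcp_rot: [3.141, 0.0, 1.745]
contact_force: [-3.8, -0.5, 1.9]
grip_width: 21.6
finger_force: 30.0
tool F [ 0.19 -3.82 -1.87] M [ 0.457  0.031 -0.053]
```

```bash
python3 -m inch '[0,0,0,0,0.0013,0.0001,1, 0,0,0,0,0,0,1]'; python3 f.py
python3 -m inch '[0,0,0,0,0.0013,0.0001,1, 0,0,0,0,0,0,1]'; python3 f.py
```

```text
time: 21.47
tool_pos: [524.5, -193.7, 218.2]
tcp_rot: [-3.141, 0.0, 1.745]
contact_force: [-4.6, -1.1, 1.9]
grip_width: 21.6
finger_force: 30.0
tool F [-0.31 -4.74 -1.91] M [ 0.779 -0.003 -0.078]
time: 21.63
tool_pos: [525.2, -193.6, 218.1]
tcp_rot: [-3.14, -0.0, 1.745]
contact_force: [-6.1, -1.1, 2.7]
grip_width: 21.6
finger_force: 30.0
tool F [ 0.02 -6.19 -2.71] M [ 1.073  0.016 -0.109]
```

The +y stop touches first (Mz = -0.11), so turn the wheel slightly to square it to both.

```bash
python3 -m inch '[0,0,-0.007,0,0,0,1, 0,0,0,0,0,0,1, 0,0,0,0,0,0,1]'; python3 f.py
python3 -m inch '[0,0,0,0,0,0,1]'; python3 f.py
```

```text
time: 21.88
tool_pos: [525.2, -193.5, 218.1]
tcp_rot: [-3.14, -0.0, 1.756]
contact_force: [-5.4, -1.7, 1.5]
grip_width: 21.8
finger_force: 30.0
tool F [-0.64 -5.66 -1.46] M [ 0.975  0.061 -0.151]
time: 21.97
tool_pos: [525.3, -193.5, 218.1]
tcp_rot: [-3.14, -0.0, 1.756]
contact_force: [-6.3, -1.0, 2.2]
grip_width: 21.4
finger_force: 30.0
tool F [ 0.19 -6.34 -2.15] M [ 0.934 -0.006 -0.145]
```

```bash
python3 -m inch '[0,0,-0.010,0,0,0,1, 0,0,0,0,0,0,1, 0,0,0,0,0,0,1]'; python3 f.py
python3 -m inch '[0,0,0,0,0,0,1]'; python3 f.py;python3 -m inch '[0,0,0,0,0,0,1]'; python3 f.py
```

```text
time: 22.22
tool_pos: [525.3, -193.5, 218.1]
tcp_rot: [-3.141, -0.0, 1.77]
contact_force: [-6.3, -0.9, 2.6]
grip_width: 21.8
finger_force: 30.0
tool F [ 0.4  -6.39 -2.59] M [0.895 0.112 0.211]
time: 22.3
tool_pos: [525.3, -193.5, 218.1]
tcp_rot: [-3.14, -0.0, 1.77]
contact_force: [-5.4, -0.3, 2.3]
grip_width: 21.9
finger_force: 30.0
tool F [ 0.74 -5.4  -2.32] M [0.909 0.133 0.183]
time: 22.38
tool_pos: [525.3, -193.5, 218.1]
tcp_rot: [-3.141, -0.0, 1.77]
contact_force: [-4.1, -0.1, 3.0]
grip_width: 21.8
finger_force: 30.0
tool F [ 0.67 -4.05 -2.98] M [0.887 0.08  0.242]
```

```bash
python3 -m inch '[0,0,0.0045,0,0,0,1, 0,0,0,0,0,0,1, 0,0,0,0,0,0,1]'; python3 f.py
python3 -m inch '[0,0,0,0,0,-0.0006,1, 0,0,0,0,0,0,1]'; python3 f.py
```

```text
time: 22.63
tool_pos: [525.3, -193.5, 218.1]
tcp_rot: [-3.141, -0.0, 1.764]
contact_force: [-6.6, -1.0, 1.4]
grip_width: 21.8
finger_force: 30.0
tool F [ 0.29 -6.72 -1.41] M [0.825 0.089 0.054]
time: 22.8
tool_pos: [525.2, -193.5, 218.5]
tcp_rot: [-3.14, -0.0, 1.764]
contact_force: [-5.8, -0.1, 1.2]
grip_width: 21.6
finger_force: 30.0
tool F [ 0.97 -5.71 -1.22] M [0.869 0.041 0.053]
```

Squared against both stops. Release with a partial opening, then check before rising.

```bash
python3 -m inch '[0,0,0,0,0,0,0, 0,0,0,0,0,0,0, 0,0,0,0,0,0,0, 0,0,0,0,0,0,0, 0,0,0,0,0,0,0, 0,0,0,0,0,0,0, 0,0,0,0,0,0,0]'; python3 f.py
python3 -m inch '[0,0,0,0,0,-0.005,0, 0,0,0,0,0,-0.01,0, 0,0,0,0,0,-0.01,0, 0,0,0,0,0,-0.02,0, 0,0,0,0,0,-0.02,0, 0,0,0,0,0,-0.03,0, 0,0,0,0,0,-0.03,0, 0,0,0,0,0,0,0]'; python3 f.py
python3 -m inch '[0,0,0,-0.03,-0.04,0,0, 0,0,0,0.0,-0.05,0,0, 0,0,0,0,-0.05,0,0, 0,0,0,0,-0.03,0,0, 0,0,0,0,0,0,0, 0,0,0,0,0,0,0]'
python3 - <<'E'
from h import *
from plant import capture
s=capture("scene");t=capture("top");w=capture("wrist")
k=lambda i:cv2.resize(i,(400,300),interpolation=cv2.INTER_CUBIC)
cv2.imwrite("pics/m6.png",np.vstack([np.hstack([k(s["image"][85:205,245:405,::-1]),k(t["image"][140:260,290:450,::-1])]),np.hstack([k(w["image"][:,:,::-1]),k(s["image"][:,:,::-1])])]))
E
```

```text
time: 23.38
tool_pos: [525.9, -193.4, 218.7]
tcp_rot: [3.141, 0.0, 1.764]
contact_force: [-0.1, 0.6, -0.6]
grip_width: 45.9
finger_force: 0.0
tool F [0.59 0.04 0.58] M [-0.098 -0.035  0.017]
time: 24.05
tool_pos: [527.3, -194.2, 324.9]
tcp_rot: [3.134, 0.006, 1.764]
contact_force: [-0.4, 0.8, -0.0]
grip_width: 46.1
finger_force: 0.0
tool F [ 0.89 -0.25  0.04] M [-0.098 -0.045 -0.019]
time: 24.55
tool_pos: [396.3, -243.5, 319.8]
tcp_rot: [3.14, 0.002, 1.762]
contact_force: [0.7, 0.1, -0.1]
grip_width: 46.0
finger_force: 0.0
```

View pics/m6.png

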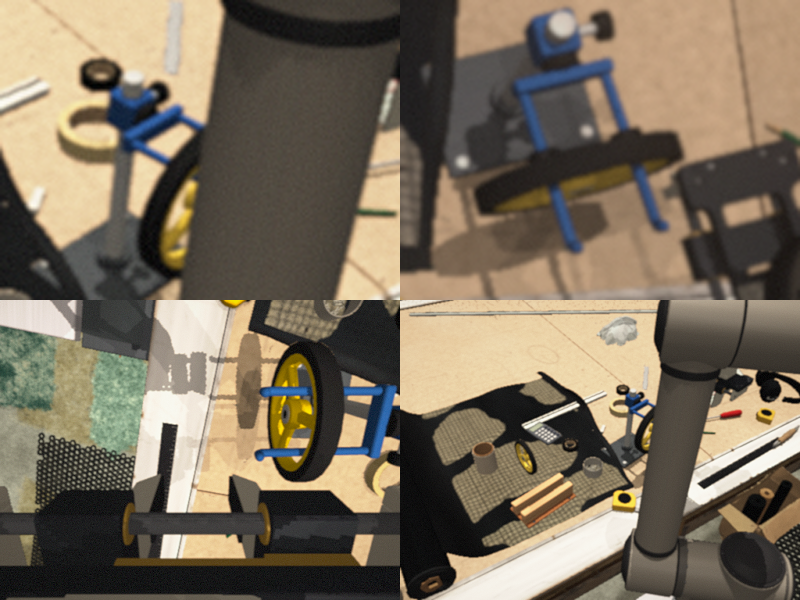

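The top crop shows the wheel hanging on both arms, with its tyre flush against the stops near (540,158) and (628,133). The gripper is clear and the tin, tape measure and black tape have not moved.

```bash
python3 -c "
from plant import close_job
print(close_job())"
```

```text
the job is handed in; nothing more can be done
None
```

I handed the job in at about 25 s: the large yellow wheel hangs on both hook arms against both stops, with the gripper clear. The highest force in the readings was about 7 N, and the first grasp closed just above the tyre, so I regrasped lower.

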